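# Load and lock the insert fixture

### The arm

A 6-joint arm with a two-finger parallel gripper is mounted at the origin on the work surface. World frame = base frame: x ahead of the robot, y to its left, z up, the work surface at z = 0. Lengths are in m, angles in rad, forces in N, time in s.
With the tool pointing down it reaches from about 0.325 to 0.85 m from the base axis. Payload 15.5 kg.
Tool frame: the origin (TCP) lies midway between the tips of the shut fingers; the grasp point (between the pads) lies 19 mm behind it; z points along the fingers, y is the line along which they close (so a half turn about z gives the same grasp; the last joint's range is limited). The gripper opens to 91 mm and grips with 3 to 60 N. Pads are 32 mm wide; open, the fingers measure 118 mm over their backs; the gripper's body (76 mm by 178 mm) begins 60 mm behind the grasp point.
Start: joints at [-1.419, 0.494, 1.345, -0, 1.302, -0.096], TCP at [0.153, -0.606, 0.214] pointing down, gripper open.
Joint ranges: [-2.91, 2.91], [-0.82, 2.16], [0.22, 2.67], [-1.22, 4.37], [0.12, 2.79], [-3.08, 3.08]. Speed limits (rad/s): [1.89, 1.89, 2.57, 3.01, 3.01, 3.01].

### API

Orientations are given as [roll, pitch, yaw] about the fixed x, y, z axes, in that order (R = Rz(yaw) Ry(pitch) Rx(roll)).
In Python, from station import env gives the robot as it stands. Calls block until the motion is done:
- env.goto(position, orientation): joint-space move of the TCP to a pose.
- env.move_linear(position, ori=None, vel=0.15): straight line of the TCP; ori=None keeps the orientation; vel is the mean speed in m/s.
- env.movej(angles): joint-space move.
- env.let_go() and env.close(squeeze=None): open the fingers fully, or close them until they stop; squeeze is the grip in N (None keeps the last).
- env.pause(seconds).
- env.ik(position, orientation): joint angles nearest the present ones, or None.
- env.state(): the state.
- env.get_image(name): name is "scene" or "top" or "wrist"; returns the picture (384x512x3 uint8, red, green, blue); there is no depth.
- env.camera_info(name): a dict with "fx", "fy", "cx", "cy" (pixels), "k1" (the pictures are not rectified: a ray, as slopes to the right and down, at radius r is drawn at 1 + k1 r^2 times it, then the intrinsics apply), "view" (4x4, takes a point from world to camera coordinates). Camera axes: x right, y down, z forward; pixel columns grow to the right and rows downward; lengths in m; the calibration is good to about 2 mm. A picture is of the moment at which its call begins: read the wrist's pose just before it. camera_info takes no time and is no camera call; for the wrist camera it gives the pose at the moment of the call.
A pose or a line that the arm cannot do raises env.Unreachable and nothing moves.
- env.close_job(): hands the job in; it is judged then, once.
The state is a dict: "time": time; "joint_pos": joint angles; "dq": joint speeds; "joint_efforts": joint torques, N m; "eef_pos": TCP position; "orientation": TCP orientation; "contact_force": force on the tool from outside, world axes, zero at the start; "ft_torque": the same for the moment, N m; "grip_width": finger opening in m; "grasp_force": force on a finger pad.
Only numpy, scipy, OpenCV 4.12 (cv2) and the standard library are available. Lean on these libraries where they do the work, as an engineer would, in place of code of your own. Each camera call takes 0.05 s, during which the arm holds its last target. There are 200 camera calls.

### The job

First clear the two square bars, copper and brass, off the fixture and lay them flat in the empty yellow tray. Then put every steel insert on the bench into the nest block of its own colour and press it fully home, so that its steel shoulder is flush with the top of the nest; when all are flush, slide the orange lock all the way to the robot's left. Leave the other things on the bench where they are, and let go of everything.

Things in the scene. Friction and masses are not known exactly. Their poses are not given: they have to be found in the camera images.
- insert_red: loose steel insert with a red grip rib: plain block 80 (own x) x 40 (y) x 20 (z) mm, and centred on its top the red upright rib, 50 (x) x 14 (y) mm and 24 mm high (44 mm in all). About 0.2 kg. Origin: centre of its underside, z up. It fits either way round. May be absent
- insert_yellow: loose steel insert with a yellow grip rib: plain block 80 (own x) x 40 (y) x 20 (z) mm, and centred on its top the yellow upright rib, 50 (x) x 14 (y) mm and 24 mm high (44 mm in all). About 0.2 kg. Origin: centre of its underside, z up. It fits either way round. May be absent
- insert_green: loose steel insert with a green grip rib: plain block 80 (own x) x 40 (y) x 20 (z) mm, and centred on its top the green upright rib, 50 (x) x 14 (y) mm and 24 mm high (44 mm in all). About 0.2 kg. Origin: centre of its underside, z up. It fits either way round. May be absent
- insert_white: loose steel insert with a white grip rib: plain block 80 (own x) x 40 (y) x 20 (z) mm, and centred on its top the white upright rib, 50 (x) x 14 (y) mm and 24 mm high (44 mm in all). About 0.2 kg. Origin: centre of its underside, z up. It fits either way round. May be absent
- insert_black: loose steel insert with a black grip rib: plain block 80 (own x) x 40 (y) x 20 (z) mm, and centred on its top the black upright rib, 50 (x) x 14 (y) mm and 24 mm high (44 mm in all). About 0.2 kg. Origin: centre of its underside, z up. It fits either way round. May be absent
- seat_red (a point): where the red insert's underside centre lies when flush: 20 mm below the top centre of the fixed red nest block, 110 (x) x 62 (y) x 40 (z) mm, same axes. Recess in it 84 (x) x 44 (y) mm, 3 mm chamfer; a stiff rubber pad in it holds an insert 10 mm proud until a push of 5 to 12 N sends both down 10 mm, to stay. Nests stand 64 mm apart along the plate's y, order varies
- seat_yellow (a point): where the yellow insert's underside centre lies when flush: 20 mm below the top centre of the fixed yellow nest block, 110 (x) x 62 (y) x 40 (z) mm, same axes. Recess in it 84 (x) x 44 (y) mm, 3 mm chamfer; a stiff rubber pad in it holds an insert 10 mm proud until a push of 5 to 12 N sends both down 10 mm, to stay. Nests stand 64 mm apart along the plate's y, order varies
- seat_green (a point): where the green insert's underside centre lies when flush: 20 mm below the top centre of the fixed green nest block, 110 (x) x 62 (y) x 40 (z) mm, same axes. Recess in it 84 (x) x 44 (y) mm, 3 mm chamfer; a stiff rubber pad in it holds an insert 10 mm proud until a push of 5 to 12 N sends both down 10 mm, to stay. Nests stand 64 mm apart along the plate's y, order varies
- seat_white (a point): where the white insert's underside centre lies when flush: 20 mm below the top centre of the fixed white nest block, 110 (x) x 62 (y) x 40 (z) mm, same axes. Recess in it 84 (x) x 44 (y) mm, 3 mm chamfer; a stiff rubber pad in it holds an insert 10 mm proud until a push of 5 to 12 N sends both down 10 mm, to stay. Nests stand 64 mm apart along the plate's y, order varies
- seat_black (a point): where the black insert's underside centre lies when flush: 20 mm below the top centre of the fixed black nest block, 110 (x) x 62 (y) x 40 (z) mm, same axes. Recess in it 84 (x) x 44 (y) mm, 3 mm chamfer; a stiff rubber pad in it holds an insert 10 mm proud until a push of 5 to 12 N sends both down 10 mm, to stay. Nests stand 64 mm apart along the plate's y, order varies
- plate: fixed aluminium fixture plate 200 (x) x 340 (y) x 8 (z) mm carrying nests and lock slide; origin at the centre of its underside
- lock (a joint): lock slide on the plate's near (-x) edge: 0 = open (to the robot's right), 0.070 m = fully locked (slid towards the plate's +y, the robot's left). Stiff, about 2 N
- lock_grip (a point): centre of the lock slide's orange grip, 24 (x) x 24 (y) mm, its top 12 mm above this point and 20 mm of it below; it stands on a black carriage 40 mm wide in y. Moves with the slide; axes as the plate's
- bar_copper: loose copper-red square bar offcut 130 (own x) x 26 x 26 mm, 0.25 kg, lying across the tops of the nests at the start. Origin: centre of its underside as first laid
- copper_center (a point): centre of the copper bar
- bar_brass: loose yellow brass square bar offcut 130 (own x) x 26 x 26 mm, 0.25 kg, lying across the tops of the nests at the start. Origin: centre of its underside as first laid
- brass_center (a point): centre of the brass bar
- tray: fixed yellow open offcut tray, outside 190 (x) x 150 (y) x 35 (z) mm, walls and floor about 4 mm, origin at the centre of its underside
- tin: bystander: dark round tin, 76 mm across, 34 high; origin at its underside centre
- screwdriver: bystander: screwdriver lying on the bench
- brush: bystander: brush lying on the bench
- strip: bystander: steel strip 200 x 30 x 8 mm; origin at its underside centre
- carton: bystander: small carton 90 x 70 x 45 mm; origin at its underside centre
- stone: bystander: grey sharpening stone 100 x 35 x 25 mm; origin at its underside centre

How it is judged:
On the way, in this order (a step that is already met when the one before it is completed fails the run):
1. both bars lie in the tray, off the fixture (z of each of copper_center, brass_center in the frame of tray below 0.03 m and linear speed of each of bar_copper, bar_brass below 0.02 m/s and x of copper_center in the frame of tray between -0.085 and 0.085 m and y of copper_center in the frame of tray between -0.065 and 0.065 m and x of brass_center in the frame of tray between -0.085 and 0.085 m and y of brass_center in the frame of tray between -0.065 and 0.065 m), for 0.3 s.
2. every insert present is flush in the nest of its colour (horizontal distance between insert_red and seat_red below 0.005 m and z of insert_red in the frame of seat_red below 0.0025 m and angle between each of insert_red, insert_yellow, insert_green, insert_white, insert_black's own z axis and vertical below 0.06 rad and angle between the x axis of insert_red and the x axis of seat_red, either way round below 0.1 rad and horizontal distance between insert_yellow and seat_yellow below 0.005 m and z of insert_yellow in the frame of seat_yellow below 0.0025 m and angle between the x axis of insert_yellow and the x axis of seat_yellow, either way round below 0.1 rad and horizontal distance between insert_green and seat_green below 0.005 m and z of insert_green in the frame of seat_green below 0.0025 m and angle between the x axis of insert_green and the x axis of seat_green, either way round below 0.1 rad and horizontal distance between insert_white and seat_white below 0.005 m and z of insert_white in the frame of seat_white below 0.0025 m and angle between the x axis of insert_white and the x axis of seat_white, either way round below 0.1 rad and horizontal distance between insert_black and seat_black below 0.005 m and z of insert_black in the frame of seat_black below 0.0025 m and angle between the x axis of insert_black and the x axis of seat_black, either way round below 0.1 rad), for 0.3 s.
3. the lock slide is fully across (value of joint lock above 0.062 m), for 0.2 s.
At the end, for the whole second after the job is handed in: Each insert present is in the nest of its colour: within 5 mm of centre, at most 2.5 mm proud, level to 0.06 rad, in line to 0.1 rad (either way round). Both bars lie in the tray, centres under 30 mm above the tray's underside. The lock is at 62 mm or more. All released and at rest (all of step 1 and all of step 2 and value of joint lock above 0.062 m and linear speed of each of insert_red, insert_yellow, insert_green, insert_white, insert_black below 0.02 m/s); the robot touches nothing.
It fails at once if a bystander is moved more than 6 cm (distance of any of tin, screwdriver, brush, strip, carton, stone from where it was at the start of the episode above 0.06 m).
Of insert_red, insert_yellow, insert_green, insert_white, insert_black only 3 to 5 are there at a start; the rules pass over those that are not, and their reading is None.
At some moment in a run one of insert_red, insert_yellow, insert_green, insert_white, insert_black may be knocked a few centimetres aside while the robot is not near it.
It also fails if it takes over 210 s, if anything falls off the work surface, if the arm or the gripper's body presses on something with over 40 N, if the wrist force passes 120 N, or if a joint passes its speed limit or range.

## Working session

There is one attempt and no reset: what is moved stays moved. The work goes in short steps, each a Python script; the robot and the scene stay as the last script left them, time stands still between calls to the robot, and variables do not carry over. Pictures are saved under pics/ and viewed, at most 14 in all, crops included, and the job is handed in when it is done.

```bash
ls; mkdir -p pics
python3 - <<'E'
from station import env
import cv2
for n in("scene","top"):
    im=env.get_image(n); cv2.imwrite(f"pics/{n}0.png",cv2.cvtColor(im,cv2.COLOR_RGB2BGR)); c=env.camera_info(n); print(n,c)
c=env.camera_info("wrist"); print(c); s=env.state(); print(s)
E
```

```text
pics
scene {'fx': 398.8350764816362, 'fy': 398.8350764816362, 'cx': 255.5290709673535, 'cy': 185.9055312159424, 'k1': -0.03431738953158623, 'view': array([[-0.22645739,  0.9739972 , -0.00681967,  0.1102021 ],
       [ 0.81276012,  0.18510143, -0.55241149, -0.4288986 ],
       [-0.53678492, -0.13064042, -0.83354366,  1.47417439],
       [ 0.        ,  0.        ,  0.        ,  1.        ]])}
top {'fx': 491.0881991078051, 'fy': 491.0881991078051, 'cx': 248.21875806487674, 'cy': 192.76503202989426, 'k1': -0.13665312923994022, 'view': array([[-0.0251915 , -0.99958306,  0.01411031,  0.04696635],
       [-0.99586537,  0.02386049, -0.08765186,  0.5729987 ],
       [ 0.08727863, -0.01626005, -0.99605123,  1.31736234],
       [ 0.        ,  0.        ,  0.        ,  1.        ]])}
{'fx': 331.705792219738, 'fy': 331.705792219738, 'cx': 249.95131494295944, 'cy': 196.86470713827916, 'k1': 0.0009332929109529435, 'view': array([[ 0.24495991, -0.96953132, -0.00191186, -0.62385597],
       [-0.93927046, -0.23780218,  0.24742904, -0.02775829],
       [-0.24034485, -0.05881444, -0.96890413,  0.38988853],
       [ 0.        ,  0.        ,  0.        ,  1.        ]])}
{'time': 0.1, 'joint_pos': array([-1.41846472e+00,  4.94078464e-01,  1.34606585e+00,  2.51787249e-05,
        1.30248537e+00, -9.55031120e-02]), 'dq': array([-0.00012828, -0.00288618, -0.00237854, -0.00062817, -0.00072116,
        0.00063229]), 'joint_efforts': array([-6.63510091e-04, -8.80242133e+01, -3.82545125e+01,  7.08633824e-02,
        4.84164536e-02, -2.98031432e-05]), 'eef_pos': array([ 0.15327459, -0.60557001,  0.21342549]), 'orientation': array([-3.14056267e+00, -1.23049171e-04,  2.47827964e-01]), 'contact_force': array([-0.21916067,  0.53917413,  0.32891303]), 'ft_torque': array([-0.02639988,  0.05385516, -0.02589241]), 'grasp_force': 0.0, 'grip_width': 0.09115938435780056}
```

View pics/top0.png

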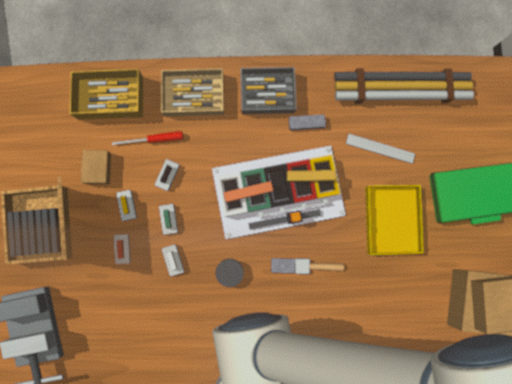

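View pics/scene0.png

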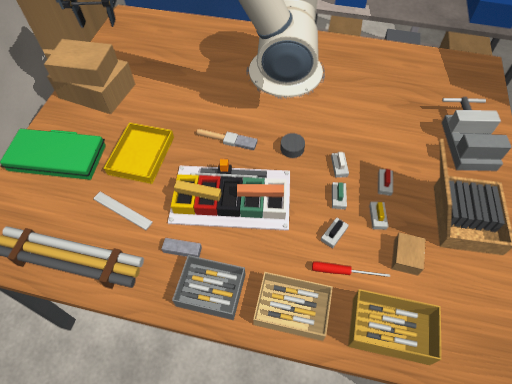

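The top view shows five inserts on the left: black (167,175), yellow (126,205), green (168,219), red (121,249) and white (173,260). The nests run white, green, black, red, yellow from left to right. The copper bar lies over white to black, the brass bar over red and yellow. The tray is at (395,220), the lock grip at (296,216). The scene view agrees.

Next I take close wrist views from several places.

```bash
cat > h.py <<'E'
from station import env
import numpy as np, cv2
PI=np.pi
def K(c): return np.array([[c["fx"],0,c["cx"]],[0,c["fy"],c["cy"]],[0,0,1.]]), np.array([c["k1"],0,0,0.])
def rays(c,px):
    k,d=K(c); p=cv2.undistortPointsIter(np.array(px,float).reshape(-1,1,2),k,d,None,None,(cv2.TERM_CRITERIA_COUNT,30,0)).reshape(-1,2)
    R=c["view"][:3,:3]; o=-R.T@c["view"][:3,3]
    return o,np.c_[p,np.ones(len(p))]@R
def onz(c,px,z):
    o,d=rays(c,px); return o+d*((z-o[2])/d[:,2])[:,None]
def tri(obs):  # list of (cam,pixel): least-squares meeting point
    A=np.zeros((3,3));b=np.zeros(3)
    for c,p in obs:
        o,d=rays(c,[p]); d=d[0]/np.linalg.norm(d[0]); M=np.eye(3)-np.outer(d,d); A+=M;b+=M@o
    return np.linalg.solve(A,b)
def down(yaw): return [PI,0,yaw]
def shot(name,cam="wrist"):
    c=env.camera_info(cam); im=env.get_image(cam)
    cv2.imwrite(f"pics/{name}.png",cv2.cvtColor(im,cv2.COLOR_RGB2BGR)); np.save(f"pics/{name}.npy",c,allow_pickle=True); return c,im
def load(name): return np.load(f"pics/{name}.npy",allow_pickle=True).item(), cv2.imread(f"pics/{name}.png")
E
python3 - <<'E'
from h import *
c=env.camera_info("wrist");R=c["view"][:3,:3];print("wrist cam pos",-R.T@c["view"][:3,3],"dir",R[2])
t=env.camera_info("top")
ins=dict(black=(167,175),yellow=(126,205),green=(168,219),red=(121,249),white=(173,260))
for k,v in ins.items(): print(k,onz(t,[v],.04)[0].round(3))
print("plate corners",onz(t,[(213,165),(333,147),(344,214),(226,237)],.008).round(3))
print("tray",onz(t,[(368,184),(422,186),(424,254),(368,254)],.035).round(3))
print("lock",onz(t,[(296,216)],.04).round(3))
print("others",onz(t,[(230,272),(363,148),(307,122),(308,267)],.02).round(3))
E
```

```text
wrist cam pos [ 0.22045486 -0.58851781  0.38344009] dir [-0.24034485 -0.05881444 -0.96890413]
black [0.626 0.252 0.04 ]
yellow [0.547 0.365 0.04 ]
green [0.507 0.251 0.04 ]
red [0.429 0.38  0.04 ]
white [0.397 0.239 0.04 ]
plate corners [[ 0.655  0.129  0.008]
 [ 0.699 -0.209  0.008]
 [ 0.51  -0.232  0.008]
 [ 0.455  0.097  0.008]]
tray [[ 0.589 -0.297  0.035]
 [ 0.58  -0.45   0.035]
 [ 0.392 -0.446  0.035]
 [ 0.398 -0.289  0.035]]
lock [[ 0.507 -0.094  0.04 ]]
others [[ 0.36   0.088  0.02 ]
 [ 0.692 -0.292  0.02 ]
 [ 0.769 -0.137  0.02 ]
 [ 0.367 -0.125  0.02 ]]
```

Run:
```python
from h import *
for n,p,y in [("f1",(.60,-.16,.25),.13),("f2",(.60,.03,.25),.13),("i1",(.52,.22,.22),.0),("i2",(.52,.38,.22),.0)]:
    try: env.goto(p,down(y)); shot(n)
    except env.Unreachable: print("unreach",n)
    print(n,env.state()["time"],env.state()["joint_pos"].round(2))
a=np.vstack([np.hstack([cv2.imread(f"pics/{x}.png") for x in r]) for r in (("f1","f2"),("i1","i2"))])
cv2.imwrite("pics/m1.png",cv2.resize(a,(800,600),interpolation=cv2.INTER_AREA))
```

```text
f1 2.4083 [-0.36  0.46  1.31 -0.    1.38  1.08]
f2 3.2417 [-0.05  0.43  1.36 -0.    1.36  1.39]
i1 4.1333 [ 0.29  0.4   1.49 -0.    1.25  1.86]
i2 4.8667 [ 0.54  0.52  1.29 -0.    1.34  2.11]
```

View pics/m1.png

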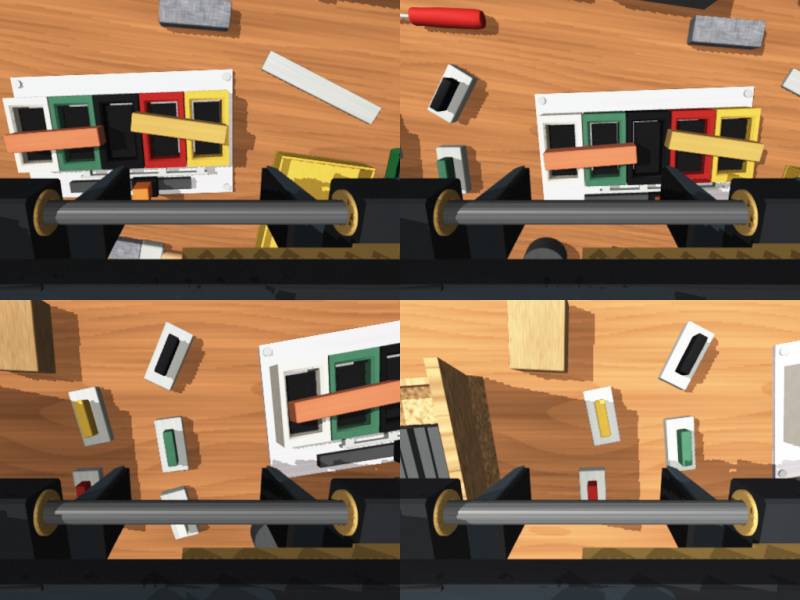

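Tiles are at 400/512 scale. f1 (upper left) and f2 (upper right) show the plate with both bars: copper at about (55,139) and (590,155), brass at about (178,127) and (715,145). i1 and i2 (lower) show the five inserts. The gripper hides rows below about 230 of the full frame. I measure the bars and the tray now.

```bash
cat >> h.py <<'E'
HSV=dict(copper=((5,110,130),(14,255,255)),brass=((17,100,120),(24,200,255)),tray=((24,150,80),(32,255,255)))
def blob(im,lo,hi,roi=None,which=0):
    m=cv2.inRange(cv2.cvtColor(im,cv2.COLOR_BGR2HSV),np.array(lo),np.array(hi))
    if roi is not None:
        z=np.zeros_like(m); x0,y0,x1,y1=roi; z[y0:y1,x0:x1]=m[y0:y1,x0:x1]; m=z
    m=cv2.morphologyEx(m,cv2.MORPH_OPEN,np.ones((3,3)))
    cs=sorted(cv2.findContours(m,cv2.RETR_EXTERNAL,cv2.CHAIN_APPROX_NONE)[0],key=cv2.contourArea)[::-1]
    return cs[which] if len(cs)>which else None
def quad(c):  # 4 corners: shrink hull
    h=cv2.convexHull(c); return cv2.approxPolyN(h,4).reshape(-1,2).astype(float)
E
python3 - <<'E'
from h import *
for n,pts in [("f1",[(70,178),(226,163),(390,240)]),("f2",[(755-512,198),(915-512,186)]),("top",[(250,190),(312,176),(395,220)])]:
    im=load(n)[1] if n!="top" else cv2.imread("pics/top0.png"); h=cv2.cvtColor(im,cv2.COLOR_BGR2HSV)
    for p in pts: print(n,p,h[p[1],p[0]],h[p[1]-3,p[0]+5],h[p[1]+13,p[0]+1])
vis=[]
rois=dict(copper=dict(f1=(0,150,150,205),f2=(170,170,320,230)),brass=dict(f1=(155,135,305,195),f2=(330,155,480,215)))
for k in rois:
  for n in("f1","f2"):
    c,im=load(n); b=blob(im,*HSV[k],rois[k][n]); q=quad(b); print(k,n,cv2.contourArea(b),q.astype(int).tolist())
    w=onz(c,q,.075); print((w*1000).round(0)[:,:2].tolist())
E
```

```text
f1 (70, 178) [ 11 146 238] [ 11 143 239] [  9 138 151]
f1 (226, 163) [ 22 138 237] [ 22 140 237] [ 19 119 152]
f1 (390, 240) [ 21 180 176] [ 22 181 180] [107  59  39]
f2 (243, 198) [ 11 141 243] [ 11 141 242] [ 11 145 240]
f2 (403, 186) [ 22 135 240] [ 22 136 238] [ 20 162 183]
top (250, 190) [ 10 155 210] [ 10 157 216] [30 12 87]
top (312, 176) [ 21 173 201] [ 21 171 206] [  3 201 162]
top (395, 220) [ 25 243 209] [ 24 243 214] [ 24 243 214]
copper f1 3287.0 [[124, 163], [128, 186], [0, 207], [0, 149]]
[[600.0, -27.0], [576.0, -32.0], [535.0, 104.0], [598.0, 100.0]]
copper f2 2775.0 [[302, 209], [186, 218], [182, 192], [302, 184]]
[[575.0, -30.0], [549.0, 94.0], [577.0, 100.0], [603.0, -25.0]]
brass f1 3104.5 [[292, 211], [166, 167], [168, 144], [292, 134]]
[[571.0, -210.0], [602.0, -71.0], [626.0, -72.0], [652.0, -197.0]]
brass f2 3141.5 [[482, 225], [338, 188], [343, 166], [453, 154]]
[[583.0, -229.0], [603.0, -64.0], [627.0, -65.0], [654.0, -176.0]]
```

Run:
```python
from h import *
H=dict(copper=((8,110,205),(13,180,255)),brass=((20,110,205),(24,165,255)))
rois=dict(copper=dict(f1=(0,155,150,200),f2=(175,175,320,225)),brass=dict(f1=(155,135,305,195),f2=(330,155,485,215)))
def srt(q):
    return q[np.argsort(np.arctan2(*(q-q.mean(0)).T[::-1]))]
for k in rois:
  Q={}
  for n in("f1","f2"):
    c,im=load(n); b=blob(im,*H[k],rois[k][n]); q=srt(quad(b)); Q[n]=q; w=onz(c,q,.074)
    print(k,n,cv2.contourArea(b),q.astype(int).tolist(),(w*1000).round(0)[:,:2].tolist())
    (cx,cy),s,a=cv2.minAreaRect((onz(c,b.reshape(-1,2),.074)[:,:2]*1000).astype(np.float32)); print("rect",cx,cy,s,a)
  T=np.array([tri([(load("f1")[0],Q["f1"][i]),(load("f2")[0],Q["f2"][i])]) for i in range(4)])
  print("tri",(T*1000).round(0).tolist())
for n in("top","scene"):
  im=cv2.imread(f"pics/{n}0.png"); b=blob(im,(22,190,60),(30,255,255)); q=srt(quad(b)); print(n,cv2.contourArea(b),q.tolist())
  c=env.camera_info(n); print((onz(c,q,.035)*1000).round(0)[:,:2].tolist())
```

```text
copper f1 2590.0 [[4, 173], [123, 163], [127, 186], [8, 196]] [[573.0, 98.0], [600.0, -26.0], [576.0, -31.0], [548.0, 95.0]]
rect 574.2959594726562 34.422874450683594 (24.576541900634766, 128.34735107421875) 11.94573974609375
copper f2 2446.0 [[183, 195], [301, 186], [302, 208], [186, 218]] [[574.0, 99.0], [600.0, -25.0], [576.0, -30.0], [548.0, 94.0]]
rect 574.3734130859375 34.32488250732422 (24.835453033447266, 127.31761932373047) 11.963643074035645
tri [[573.0, 100.0, 72.0], [600.0, -25.0, 72.0], [575.0, -30.0, 72.0], [549.0, 93.0, 77.0]]
brass f1 2593.0 [[169, 145], [291, 161], [287, 184], [167, 167]] [[625.0, -73.0], [625.0, -200.0], [600.0, -200.0], [602.0, -72.0]]
rect 612.8087768554688 -136.18695068359375 (127.31986236572266, 23.91618537902832) 89.41153717041016
brass f2 2479.5 [[348, 168], [466, 185], [459, 206], [344, 190]] [[626.0, -71.0], [624.0, -199.0], [600.0, -198.0], [602.0, -71.0]]
rect 612.7709350585938 -134.99472045898438 (127.89557647705078, 24.037513732910156) 89.54680633544922
tri [[625.0, -72.0, 71.0], [624.0, -201.0, 72.0], [599.0, -201.0, 71.0], [601.0, -72.0, 73.0]]
top 3732.0 [[365.0, 185.0], [421.0, 185.0], [423.0, 254.0], [368.0, 254.0]]
[[587.0, -288.0], [583.0, -448.0], [392.0, -444.0], [398.0, -289.0]]
scene 2668.0 [[128.0, 122.0], [176.0, 131.0], [152.0, 183.0], [100.0, 172.0]]
[[398.0, -446.0], [400.0, -280.0], [605.0, -281.0], [603.0, -448.0]]
```

Run:
```python
from h import *
for n,p in [("t1",(.50,-.29,.25)),("t2",(.50,-.43,.25))]:
    env.goto(p,down(0)); shot(n)
    c,im=load(n); b=blob(im,(20,150,60),(30,255,255)); q=quad(b); q=q[np.argsort(np.arctan2(*(q-q.mean(0)).T[::-1]))]
    print(n,cv2.contourArea(b),q.tolist(),(onz(c,q,.035)*1000).round(0)[:,:2].tolist())
cv2.imwrite("pics/m2.png",np.hstack([cv2.imread(f"pics/{x}.png")[:260,:] for x in("t1","t2")])[:, 112:912])
```

```text
t1 18112.5 [[257.0, 98.0], [391.0, 99.0], [374.0, 255.0], [254.0, 255.0]] [[585.0, -297.0], [584.0, -446.0], [396.0, -444.0], [396.0, -294.0]]
t2 18655.5 [[131.0, 98.0], [265.0, 98.0], [262.0, 255.0], [142.0, 255.0]] [[584.0, -297.0], [584.0, -446.0], [396.0, -445.0], [396.0, -294.0]]
```

View pics/m2.png

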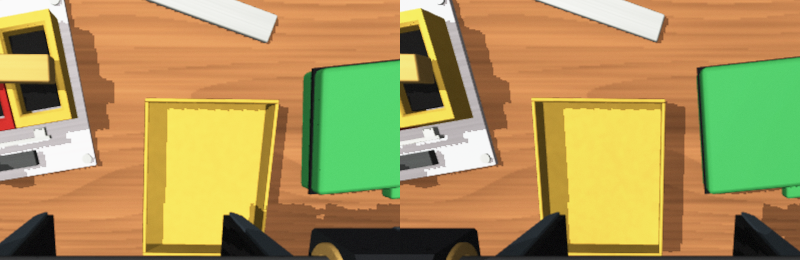

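The tray is clear in both views: the rim runs from columns 145 to 277 at left and its upper edge is at row 99. That puts the centre at (0.490,-0.370), yaw about 0. I move the bars now.

```bash
cat >> h.py <<'E'
def bar(p,yaw,dst,dyaw):
    env.goto((*p,.16),down(yaw)); env.move_linear((*p,.053),vel=.12)
    env.close(40); s=env.state(); print("grip",s["grip_width"],s["grasp_force"],s["contact_force"].round(1))
    env.move_linear((*p,.17),vel=.2); print("lifted",env.state()["grip_width"])
    env.goto((*dst,.17),down(dyaw)); env.move_linear((*dst,.045),vel=.2); env.move_linear((*dst,.012),vel=.05)
    s=env.state(); print("down",s["eef_pos"].round(4),s["contact_force"].round(1),s["grip_width"])
    env.let_go(); env.pause(.2); env.move_linear((*dst,.17),vel=.2); print(env.state()["time"])
E
python3 - <<'E'
from h import *
bar((.5743,.0344),1.778,(.459,-.370),1.566)
bar((.6128,-.1356),1.562,(.521,-.370),1.566)
env.goto((.50,-.36,.25),down(0)); shot("t3")
env.goto((.52,-.05,.25),down(.13)); shot("f3"); env.goto((.58,-.05,.25),down(.13)); shot("f4")
print(env.state()["time"])
cv2.imwrite("pics/m3.png",cv2.resize(np.hstack([cv2.imread(f"pics/{x}.png")[:260] for x in("t3","f3","f4")]),None,fx=.52,fy=.52,interpolation=cv2.INTER_AREA))
E
```

```text
grip 0.025866381274522187 39.99904811382294 [-0.6  0.1 -0.6]
lifted 0.025890562351191023
down [ 0.4591 -0.3701  0.0121] [-0.2 -1.  -3.3] 0.02569851980446583
17.85
grip 0.02561435727036644 39.99960780143738 [-0.  -0.4 -0.4]
lifted 0.025761095187583512
down [ 0.5211 -0.3701  0.0121] [ 0.6 -0.3 -2.9] 0.02582759642953066
26.5083
29.6333
```

View pics/m3.png

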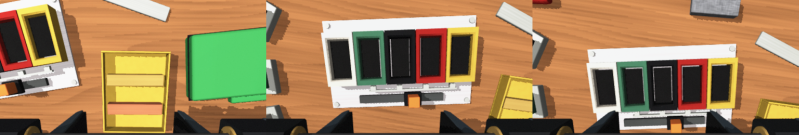

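The left tile shows both bars flat in the tray. The middle and right tiles show all five nests clear and the orange lock grip at f3 pixel of about (795,192).

Next I measure the nests from f3 and f4.

Run:
```python
from h import *
im=load("f3")[1]; cv2.imwrite("pics/c3.png",cv2.resize(im[20:215,90:430],None,fx=2.3,fy=2.3,interpolation=cv2.INTER_CUBIC))
C=dict(red=[((0,150,90),(6,255,255)),],green=[((70,80,50),(90,255,255))],yellow=[((21,150,150),(30,255,255))])
H={}
for n in("f3","f4"):
  c,im=load(n); hsv=cv2.cvtColor(im,cv2.COLOR_BGR2HSV)
  for k,v in C.items():
    b=blob(im,*v[0],(60,30,420,215)); m=np.zeros(im.shape[:2],np.uint8); cv2.drawContours(m,[b],-1,255,-1)
    q=quad(b); q=q[np.argsort(np.arctan2(*(q-q.mean(0)).T[::-1]))]; H[n,k]=q
    mm=cv2.inRange(hsv,np.array(v[0][0]),np.array(v[0][1]))&m; vals=hsv[...,2][mm>0]
    print(n,k,cv2.contourArea(b),"V pct",np.percentile(vals,[10,50,90]),q.astype(int).tolist(),(onz(c,q,.048)*1000).round(0)[:,:2].tolist())
for k in C: print(k,(np.array([tri([(load(n)[0],H[n,k][i]) for n in("f3","f4")]) for i in range(4)])*1000).round(0).tolist())
```

```text
f3 red 5842.5 V pct [130. 193. 198.] [[287, 56], [347, 54], [344, 158], [288, 160]] [[650.0, -73.0], [660.0, -134.0], [553.0, -153.0], [543.0, -91.0]]
f3 green 5760.0 V pct [ 82. 135. 144.] [[166, 61], [225, 59], [231, 162], [175, 164]] [[629.0, 52.0], [639.0, -9.0], [532.0, -27.0], [522.0, 35.0]]
f3 yellow 5857.5 V pct [203. 241. 242.] [[348, 54], [408, 52], [400, 156], [345, 158]] [[660.0, -135.0], [670.0, -197.0], [563.0, -215.0], [553.0, -154.0]]
f4 red 5205.5 V pct [133. 195. 200.] [[279, 115], [336, 113], [334, 209], [279, 211]] [[650.0, -73.0], [660.0, -134.0], [553.0, -153.0], [543.0, -90.0]]
f4 green 5130.5 V pct [ 79. 135. 143.] [[162, 119], [219, 117], [225, 213], [171, 214]] [[630.0, 52.0], [640.0, -9.0], [532.0, -27.0], [523.0, 35.0]]
f4 yellow 5212.5 V pct [207. 242. 243.] [[337, 113], [395, 111], [388, 207], [334, 209]] [[661.0, -135.0], [671.0, -197.0], [564.0, -215.0], [553.0, -153.0]]
red [[650.0, -73.0, 48.0], [660.0, -135.0, 47.0], [553.0, -153.0, 46.0], [543.0, -90.0, 49.0]]
green [[630.0, 53.0, 44.0], [640.0, -8.0, 43.0], [532.0, -27.0, 49.0], [521.0, 36.0, 42.0]]
yellow [[661.0, -136.0, 47.0], [671.0, -198.0, 46.0], [563.0, -216.0, 45.0], [553.0, -154.0, 48.0]]
```

View pics/c3.png

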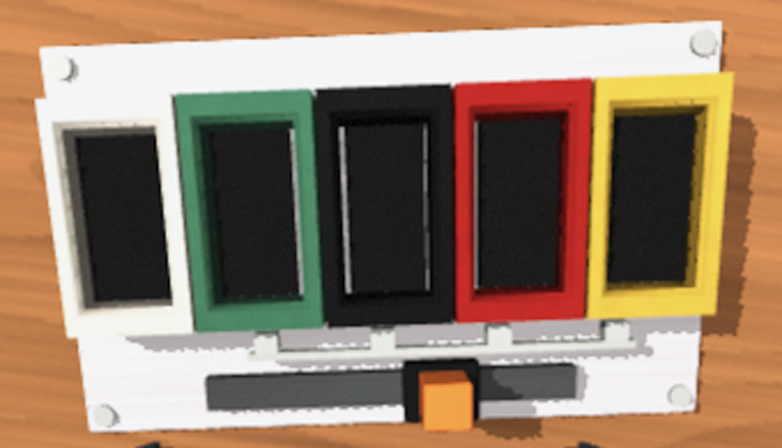

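All five nests are clean. The measured top is at z about 0.047 (nominal 0.048), the plate yaw is 0.167, and the nest pitch fits 64 mm. Next I take two views of the inserts.

Run:
```python
from h import *
for n,p in [("j1",(.42,.25,.25)),("j2",(.42,.37,.25))]:
    env.goto(p,down(0)); shot(n)
cv2.imwrite("pics/m4.png",np.vstack([cv2.resize(load(n)[1][:250],None,fx=1.2,fy=1.2,interpolation=cv2.INTER_CUBIC) for n in("j1","j2")]))
c,im=load("f3");b=blob(im,(8,180,120),(16,255,255),(240,150,330,230));print("lock f3",cv2.minAreaRect(b),cv2.contourArea(b))
c,im=load("f4");b=blob(im,(8,180,120),(16,255,255),(240,190,330,270))
if b is not None:print("lock f4",cv2.minAreaRect(b),cv2.contourArea(b))
```

```text
lock f3 ((282.5, 184.5), (7.0, 21.0), 90.0) 117.0
lock f4 ((274.7764587402344, 234.0941162109375), (9.510366439819336, 20.094482421875), 85.60128784179688) 163.5
```

View pics/m4.png

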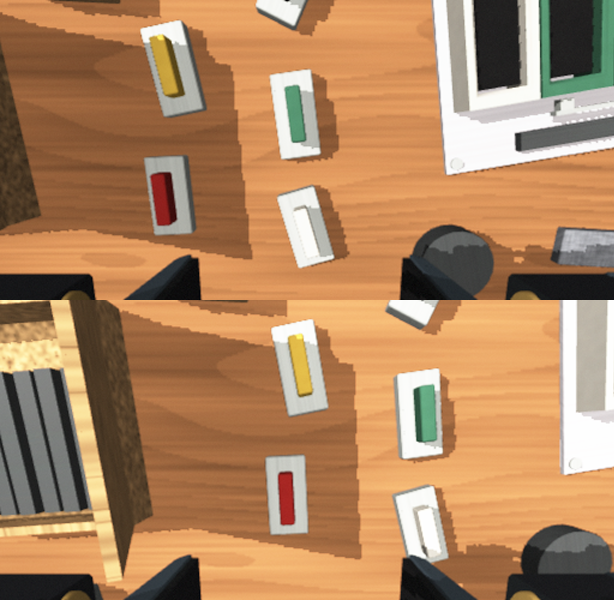

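j1 (upper) shows yellow (172,68), red (170,195), green (294,113) and white (305,226) at 1.2 scale, with black at the top edge. j2 shows the same four from 12 cm further left.

```bash
cat >> h.py <<'E'
def proj(c,P):
    k,d=K(c); V=c["view"]; return cv2.projectPoints(np.array(P,float).reshape(-1,1,3),cv2.Rodrigues(V[:3,:3])[0],V[:3,3],k,d)[0].reshape(-1,2)
def block(c,im,seed,vfrac=.85,z=.02,S=70):
    """insert pose: bright low-saturation top of block near seed, rect on plane z"""
    h=cv2.cvtColor(im,cv2.COLOR_BGR2HSV); roi=np.zeros(h.shape[:2],np.uint8)
    poly=[(seed[0]+.062*np.cos(a),seed[1]+.062*np.sin(a),z) for a in np.arange(0,6.28,.3)]
    cv2.fillPoly(roi,[proj(c,poly).astype(np.int32)],255)
    low=((h[...,1]<S)&(h[...,2]>60)&(roi>0)); vt=np.percentile(h[...,2][low],80)
    m=(low&(h[...,2]>vfrac*vt)).astype(np.uint8)*255
    m=cv2.morphologyEx(m,cv2.MORPH_OPEN,np.ones((3,3)))
    cs=cv2.findContours(m,cv2.RETR_EXTERNAL,cv2.CHAIN_APPROX_NONE)[0]
    b=max(cs,key=cv2.contourArea); w=onz(c,b.reshape(-1,2),z)[:,:2]
    (x,y),(a,bb),th=cv2.minAreaRect((w*1000).astype(np.float32)); th=np.radians(th)
    if a<bb: a,bb,th=bb,a,th+PI/2
    th=(th+PI/2)%PI-PI/2
    box=cv2.boxPoints(((x,y),(a,bb),np.degrees(th)))
    return np.array([x/1000,y/1000]),th,(round(a),round(bb)),round(float(vt)),b
E
python3 - <<'E'
from h import *
seed=dict(yellow=(.547,.365),green=(.507,.251),red=(.429,.38),white=(.397,.239))
for k,s in seed.items():
  P={}
  for n in("j1","j2"):
    c,im=load(n)
    for vf in(.75,.85):
      p,th,sz,vt,b=block(c,im,s,vf); print(k,n,vf,p.round(4),round(th,3),sz,vt)
    # rib/blocks corners for height
    q=quad(b); P[n]=q[np.argsort(np.arctan2(*(q-q.mean(0)).T[::-1]))]
  print("   tri z",[tri([(load(n)[0],P[n][i]) for n in P])[2].round(3) for i in range(4)])
E
```

```text
yellow j1 0.75 [0.5502 0.3705] 0.195 (77, 39) 236
yellow j1 0.85 [0.5807 0.376 ] 1.57 (40, 20) 236
yellow j2 0.75 [0.5499 0.3711] 0.189 (78, 40) 248
yellow j2 0.85 [0.5628 0.3736] 0.195 (52, 39) 248
   tri z [np.float64(0.01), np.float64(0.018), np.float64(0.017), np.float64(0.089)]
green j1 0.75 [0.5084 0.2549] 0.131 (79, 39) 245
green j1 0.85 [0.5085 0.2552] 0.124 (79, 39) 245
green j2 0.75 [0.5083 0.2554] 0.123 (79, 40) 251
green j2 0.85 [0.5084 0.2555] 0.131 (79, 39) 251
   tri z [np.float64(0.019), np.float64(0.018), np.float64(0.023), np.float64(0.017)]
red j1 0.75 [0.4299 0.3836] 0.045 (79, 39) 175
red j1 0.85 [0.4297 0.3834] 0.035 (77, 38) 175
red j2 0.75 [0.4297 0.3839] 0.046 (79, 40) 206
red j2 0.85 [0.4297 0.3838] 0.047 (78, 38) 206
   tri z [np.float64(0.017), np.float64(0.017), np.float64(0.02), np.float64(0.02)]
white j1 0.75 [0.3965 0.2445] 0.282 (80, 39) 246
white j1 0.85 [0.3966 0.2447] 0.282 (78, 39) 246
white j2 0.75 [0.3974 0.2451] 0.276 (78, 40) 252
white j2 0.85 [0.3996 0.2458] 0.281 (73, 39) 252
   tri z [np.float64(0.018), np.float64(0.027), np.float64(-0.005), np.float64(0.014)]
```

All poses agree between the views to under 1 mm. I write the pick-and-seat routine and run it on green.

```bash
cat >> h.py <<'E'
PY=.167; NC=np.array([.5912,-.0499]); YH=np.array([-np.sin(PY),np.cos(PY)])
NEST={k:NC+d*YH for k,d in dict(white=.128,green=.064,black=0,red=-.064,yellow=-.128).items()}
def look(k,seed):
    env.goto((seed[0]-.07,seed[1],.25),down(0)); c,im=shot("k_"+k); im=cv2.cvtColor(im,cv2.COLOR_RGB2BGR)
    p,th,sz,vt,b=block(c,im,seed,.75)
    p,th,sz,vt,b=block(c,im,p,.75); print(k,"at",p.round(4),round(th,3),sz,vt)
    return p,th,abs(sz[0]-80)<5 and abs(sz[1]-40)<4
def seat(k,p,th):
    env.goto((*p,.12),down(th+PI/2)); env.move_linear((*p,.024),vel=.12); env.close(50)
    s=env.state(); print("grip",round(s["grip_width"],4),s["contact_force"].round(1))
    env.move_linear((*p,.15),vel=.25); w=env.state()["grip_width"]
    if w<.045: print("LOST",w); return
    n=NEST[k]; env.goto((*n,.15),down(PY+PI/2)); env.move_linear((*n,.076),vel=.15); tr=[]
    f0=env.state()["contact_force"][2]
    for z in np.arange(.074,.0505,-.002):
        env.move_linear((*n,z),vel=.04); s=env.state(); f=s["contact_force"]-[0,0,f0]; tr.append((round(s["eef_pos"][2]*1000,1),*f.round(0)))
        if np.linalg.norm(f)>50: print("STOP"); break
    print("trace",[tuple(float(v) for v in t) for t in tr],"w",round(env.state()["grip_width"],4))
def free(k):
    env.let_go(); n=NEST[k]; env.move_linear((*n,.15),vel=.2); print("t",env.state()["time"])
E
python3 - <<'E'
from h import *
p,th,ok=look("green",(.508,.255))
if ok: seat("green",p,th)
E
```

```text
green at [0.5084 0.255 ] 0.127 (79, 39) 245
grip 0.0493 [-0.6  0.8  1.3]
trace [(74.7, -1.0, -0.0, -0.0), (72.0, -0.0, 0.0, -0.0), (69.8, -1.0, 0.0, -1.0), (67.8, 0.0, -0.0, 0.0), (65.9, 0.0, -0.0, -0.0), (63.9, 1.0, -0.0, -0.0), (61.9, -1.0, 0.0, -0.0), (60.0, -1.0, 0.0, 1.0), (58.0, -0.0, -0.0, 2.0), (55.9, -0.0, 1.0, 2.0), (53.9, 0.0, -0.0, 1.0), (52.0, -1.0, -0.0, 3.0)] w 0.0494
```

Run:
```python
from h import *
n=NEST["green"]
for z in (.051,.050,.049,.048):
    env.move_linear((*n,z),vel=.04); s=env.state(); print(s["eef_pos"][2].round(4),s["contact_force"].round(1),s["ft_torque"].round(2))
    if s["contact_force"][2]>25: break
free("green")
env.goto((.52,-.02,.25),down(.13)); shot("g1")
cv2.imwrite("pics/g1c.png",cv2.resize(load("g1")[1][20:215,90:430],None,fx=1.8,fy=1.8,interpolation=cv2.INTER_CUBIC))
c,im=load("g1"); print(block(c,im,NEST["green"],.75,.048)[:4],NEST["green"])
```

```text
0.0519 [-4.5  0.5 20.2] [-0.03  1.02 -0.04]
0.0517 [-10.1  -0.3  36. ] [-0.08  1.9   0.04]
t 42.6417
(array([0.5808822 , 0.01311342]), np.float64(0.1580701455126743), (78, 38), 238) [0.58056161 0.01320962]
```

View pics/g1c.png

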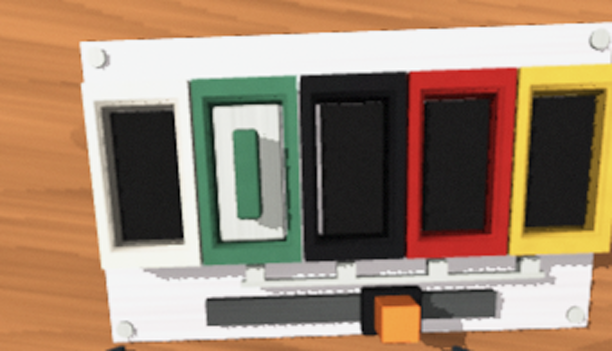

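Green is seated: it shows at (248,175) inside its nest, and the fingers hit a hard stop at 51.9 mm, which is the flush height. I run the other four with the same checks.

```bash
sed -i 's/np.arange(.074,.0505,-.002)/[*np.arange(.074,.0525,-.002),.051,.050,.049,.048]/; s/if np.linalg.norm(f)>50: print("STOP"); break/if f[2]>18 or np.linalg.norm(f)>40: print("STOP"); break/; s/^    print("trace"/    ok=tr[-1][3]>12 and abs(tr[-1][0]-51.8)<1.6\n    print("trace"/; s/,"w",round(env.state()\["grip_width"\],4))$/,"w",round(env.state()["grip_width"],4),ok); return ok/' h.py
grep -n "ok=tr" -A1 h.py
python3 - <<'E'
from h import *
for k,s in [("white",(.397,.2446)),("red",(.430,.3837)),("yellow",(.550,.3707)),("black",(.626,.252))]:
    p,th,ok=look(k,s)
    if not ok: print("bad look"); break
    if not seat(k,p,th): print("bad seat"); break
    free(k)
E
```

```text
72:    ok=tr[-1][3]>12 and abs(tr[-1][0]-51.8)<1.6
73-    print("trace",[tuple(float(v) for v in t) for t in tr],"w",round(env.state()["grip_width"],4),ok); return ok
white at [0.3964 0.2444] 0.283 (79, 39) 249
grip 0.0493 [-1.2  0.1  2.5]
STOP
trace [(74.7, -1.0, 1.0, -1.0), (72.0, 0.0, -1.0, -0.0), (69.8, 1.0, -0.0, -0.0), (67.8, -0.0, -0.0, 0.0), (65.9, -0.0, 0.0, -0.0), (63.9, -0.0, 0.0, -1.0), (61.9, 0.0, -0.0, -0.0), (60.0, -0.0, 0.0, 0.0), (57.9, 0.0, 0.0, 1.0), (55.9, -0.0, 0.0, 1.0), (53.9, -0.0, -1.0, 2.0), (51.8, -5.0, -0.0, 18.0)] w 0.0496 True
t 55.5
red at [0.392  0.3591] 0.025 (80, 39) 210
grip 0.0496 [ 0.1 -1.1  1.6]
STOP
trace [(74.7, -1.0, 0.0, -0.0), (72.0, 0.0, -0.0, 1.0), (69.8, -1.0, -0.0, 0.0), (67.8, -0.0, 0.0, -0.0), (65.9, -0.0, 1.0, -1.0), (63.9, -1.0, 1.0, -0.0), (61.9, 1.0, 1.0, 0.0), (60.0, 0.0, -1.0, 2.0), (57.9, 0.0, -0.0, 2.0), (55.9, 0.0, 0.0, 2.0), (53.9, 1.0, -0.0, 2.0), (51.8, -4.0, 1.0, 19.0)] w 0.0492 True
t 68.4917
yellow at [0.55   0.3712] 0.187 (78, 39) 252
grip 0.0494 [-0.1 -0.3  1.7]
STOP
trace [(74.7, -0.0, -0.0, 0.0), (72.0, 1.0, 1.0, 1.0), (69.8, -0.0, 0.0, 0.0), (67.8, 1.0, -0.0, -0.0), (65.8, -0.0, 0.0, -1.0), (63.8, -0.0, 0.0, 0.0), (61.9, -1.0, -0.0, 1.0), (60.0, -1.0, -0.0, 3.0), (58.0, 0.0, 0.0, 3.0), (56.0, 0.0, 1.0, 4.0), (54.0, 1.0, 0.0, 3.0), (51.9, -4.0, 1.0, 18.0)] w 0.0495 True
t 81.8583
black at [0.6311 0.2568] -0.435 (79, 39) 245
grip 0.0494 [ 0.9 -0.3  0.1]
STOP
trace [(74.7, -0.0, 0.0, -1.0), (72.0, -0.0, -0.0, -0.0), (69.8, 1.0, -0.0, 0.0), (67.9, 1.0, -0.0, 0.0), (65.9, -1.0, 0.0, -0.0), (63.8, 0.0, -0.0, -0.0), (61.9, 0.0, 1.0, -0.0), (60.0, 0.0, -0.0, 1.0), (58.0, -0.0, -0.0, 3.0), (55.9, 1.0, 0.0, 1.0), (53.9, 2.0, -0.0, 2.0), (51.8, -4.0, 1.0, 17.0), (51.6, -8.0, 2.0, 34.0)] w 0.0493 True
t 94.025
```

Red had been knocked about 45 mm aside and was found again. All five bottomed out at 51.6 to 51.9 mm. I verify with pictures and measure the lock from two places.

Run:
```python
from h import *
for n,p in [("l1",(.45,-.12,.25)),("l2",(.45,.0,.25))]:
    env.goto(p,down(PY)); shot(n)
P=[]
for n in("l1","l2"):
    c,im=load(n); x,y=proj(c,[(.507,-.094,.05)])[0].astype(int); h=cv2.cvtColor(im,cv2.COLOR_BGR2HSV)
    b=blob(im,(8,170,200),(20,255,255),(x-40,y-40,x+40,y+40)); r=cv2.minAreaRect(b); print(n,(x,y),h[y,x],r,cv2.contourArea(b))
    q=quad(b); q=q[np.argsort(np.arctan2(*(q-q.mean(0)).T[::-1]))]; P.append((c,q)); 
    for k in NEST:
        if k in("white",): pass
        r=block(c,im,NEST[k],.75,.048); print(k,(r[0]-NEST[k]).round(4),round(r[1]-PY,3),r[2])
T=np.array([tri([(c,q[i]) for c,q in P]) for i in range(4)]); print(T.round(4).tolist(),T.mean(0).round(4))
cv2.imwrite("pics/m5.png",np.vstack([cv2.resize(load(n)[1][:240],None,fx=1.2,fy=1.2) for n in("l1","l2")]))
```

```text
l1 (np.int64(235), np.int64(120)) [ 17 173 246] ((231.5, 123.0), (22.0, 21.0), 90.0) 353.5
white [-0.0137 -0.0024] -0.003 (82, 62)
green [-0.0057 -0.0015] 0.002 (66, 38)
black [-0.0057 -0.0011] 0.001 (66, 39)
red [-0.0059  0.0004] 0.001 (66, 40)
yellow [-0.0057 -0.0005] 0.006 (66, 38)
l2 (np.int64(343), np.int64(139)) [ 17 173 248] ((344.0, 142.5), (21.0, 22.0), 90.0) 444.0
white [-0.007  -0.0003] -0.003 (109, 64)
green [-0.      0.0001] -0.004 (77, 39)
black [0.0001 0.0005] -0.002 (77, 39)
red [-0.0004  0.0012] 0.019 (78, 39)
yellow [-0.0002  0.0007] 0.002 (78, 39)
[[0.5135, -0.0852, 0.0305], [0.517, -0.0996, 0.0675], [0.4949, -0.1031, 0.0636], [0.4923, -0.0761, 0.0859]] [ 0.5044 -0.091   0.0619]
```

View pics/m5.png

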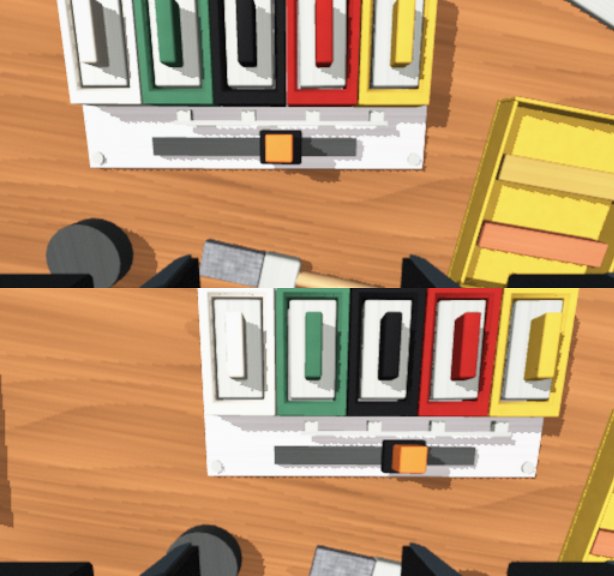

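In both views all inserts lie flush and square in their nests. The orange grip is at full-frame (231,123) in l1 and (344,142) in l2. I fix its height, then push it with the shut fingers.

Run:
```python
from h import *
g=tri([(load("l1")[0],(231.5,123)),(load("l2")[0],(344,142.5))]); print("grip top",g.round(4))
XH=np.array([np.cos(PY),np.sin(PY)]); d=g[:2]-NC; print("plate",(d@XH).round(4),(d@YH).round(4))
z=g[2]-.013
at=lambda s:(*(g[:2]+s*YH),z)
env.close(10); yaw=PY+PI/2
a=at(-.055); env.goto((a[0],a[1],.15),down(yaw)); env.move_linear(a,vel=.12); print(env.state()["contact_force"].round(1))
f0=env.state()["contact_force"]
for s in np.arange(-.045,.0461,.005):
    env.move_linear(at(s),vel=.06); f=env.state()["contact_force"]-f0; print(round(s,3),(f[:2]@YH).round(1),f[2].round(1),end="; ")
    if np.linalg.norm(f)>20: break
s=env.state()["eef_pos"]; print("\nend",((s[:2]-g[:2])@YH).round(4))
```

```text
grip top [ 0.5042 -0.0905  0.0651]
plate -0.0925 -0.0256
[-0.1  0.2  0.2]
-0.045 -0.4 -0.1; -0.04 -0.4 0.0; -0.035 -0.2 -1.0; -0.03 -0.8 -0.7; -0.025 -0.2 0.5; -0.02 -0.0 -0.2; -0.015 -0.2 0.7; -0.01 0.3 -0.5; -0.005 0.4 -0.1; -0.0 0.1 -1.1; 0.005 -0.3 -0.1; 0.01 -1.2 -0.6; 0.015 0.2 -0.7; 0.02 0.3 0.4; 0.025 -0.5 -0.4; 0.03 -0.3 0.5; 0.035 -36.5 -2.1; 
end 0.0319
```

Run:
```python
from h import *
s=env.state(); p=s["eef_pos"]; g=np.array([.5042,-.0905])
q=p[:2]-.012*YH; env.move_linear((*q,p[2]),vel=.1); env.move_linear((*q,.2),vel=.2)
env.goto((.45,-.04,.25),down(PY)); c,_=shot("l3"); env.goto((.45,.04,.25),down(PY)); shot("l4")
P=[]
for n in("l3","l4"):
    c,im=load(n); x,y=proj(c,[(*(g+.065*YH),.06)])[0].astype(int)
    b=blob(im,(8,170,200),(20,255,255),(x-60,y-40,x+60,y+40)); r=cv2.boundingRect(b); print(r); P.append((c,(r[0]+(r[2]-1)/2,r[1]+(r[3]-1)/2)))
t=tri(P); print(t.round(4),"travel",((t[:2]-g)@YH).round(4),env.state()["time"])
cv2.imwrite("pics/m6.png",cv2.resize(np.vstack([load(n)[1][:240] for n in("l3","l4")]),None,fx=1.2,fy=1.2))
```

```text
(238, 125, 22, 22)
(312, 138, 23, 22)
[ 0.4942 -0.0304  0.0635] travel 0.061 107.4667
```

View pics/m6.png

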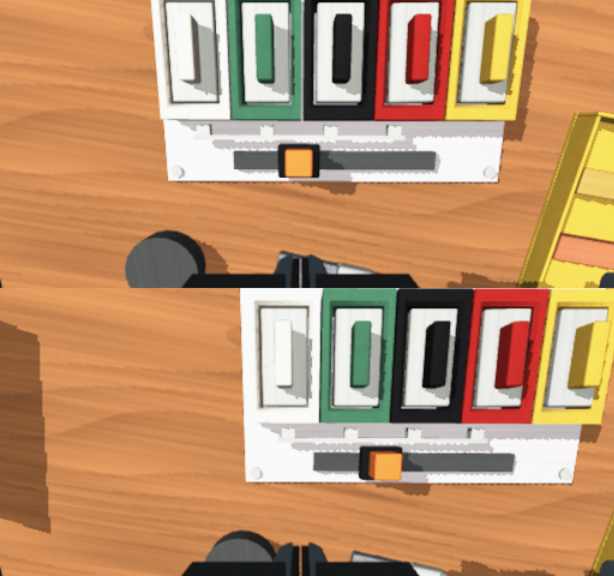

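The lock moved about 61 mm and then met a stiff stop, at +35 mm from the plate's centre. The threshold is 62 mm, so I push once more, harder, to see whether that is the true end.

Run:
```python
from h import *
g=np.array([.4942,-.0304]); z=.051; yaw=PY+PI/2
at=lambda s:(*(g+s*YH),z)
a=at(-.045); env.goto((a[0],a[1],.15),down(yaw)); env.move_linear(a,vel=.15); f0=env.state()["contact_force"]
for s in np.arange(-.034,-.010,.001):
    env.move_linear(at(s),vel=.05); st=env.state(); f=st["contact_force"]-f0; print(round(s,3),((st["eef_pos"][:2]-g)@YH*1000).round(1),(f[:2]@YH).round(1),(f[:2]@YH[::-1]).round(1),f[2].round(1),end="; ")
    if np.linalg.norm(f)>60: break
env.move_linear(at(-.045),vel=.15); env.move_linear((a[0],a[1],.2),vel=.2)
env.goto((.45,-.04,.25),down(PY)); shot("l5"); env.goto((.45,.04,.25),down(PY)); shot("l6"); P=[]
for n in("l5","l6"):
    c,im=load(n); x,y=proj(c,[(*g,.06)])[0].astype(int)
    b=blob(im,(8,170,200),(20,255,255),(x-60,y-40,x+60,y+40)); r=cv2.boundingRect(b); print(r); P.append((c,(r[0]+(r[2]-1)/2,r[1]+(r[3]-1)/2)))
print(tri(P).round(4),env.state()["time"])
```

```text
-0.034 -33.6 0.8 -0.1 0.2; -0.033 -33.0 0.9 -0.2 0.4; -0.032 -32.0 -0.1 -0.5 0.7; -0.031 -31.0 0.2 -1.1 0.1; -0.03 -30.1 -1.5 -0.4 -0.1; -0.029 -29.8 -10.2 0.1 -0.6; -0.028 -29.6 -18.8 2.5 -0.9; -0.027 -29.4 -26.6 2.4 -1.1; -0.026 -29.1 -35.6 3.8 -1.5; -0.025 -28.9 -44.2 3.6 -2.6; -0.024 -28.7 -52.9 4.4 -3.3; -0.023 -28.5 -60.4 5.6 -3.5; (238, 125, 22, 22)
(312, 138, 23, 22)
[ 0.4942 -0.0304  0.0635] 116.2333
```

Run:
```python
from h import *
for n,g in [("f3",(.5042,-.0905)),("g1",(.5042,-.0905)),("l1",(.5042,-.0905)),("l2",(.5042,-.0905)),("l5",(.4942,-.0304)),("l6",(.4942,-.0304))]:
    c,im=load(n); x,y=proj(c,[(*g,.064)])[0].astype(int)
    b=blob(im,(8,170,200),(20,255,255),(x-40,y-30,x+40,y+30))
    if b is None: continue
    w=(onz(c,b.reshape(-1,2),.064)[:,:2]-NC)@np.c_[np.array([np.cos(PY),np.sin(PY)]),YH]*1000
    r=w[:,1]; print(n,"y range",r.min().round(1),r.max().round(1),"mid",((r.min()+r.max())/2).round(1))
    # plate y-extent on z=.008
env.goto((.47,-.02,.13),down(PY)); c,_=shot("z1"); 
cv2.imwrite("pics/z1c.png",cv2.resize(load("z1")[1][:230],None,fx=1.5,fy=1.5,interpolation=cv2.INTER_CUBIC))
```

```text
f3 y range -36.8 -14.4 mid -25.6
g1 y range -37.1 -14.7 mid -25.9
l1 y range -36.5 -14.3 mid -25.4
l2 y range -37.6 -13.8 mid -25.7
l5 y range 24.2 46.6 mid 35.4
l6 y range 23.9 47.6 mid 35.8
```

View pics/z1c.png

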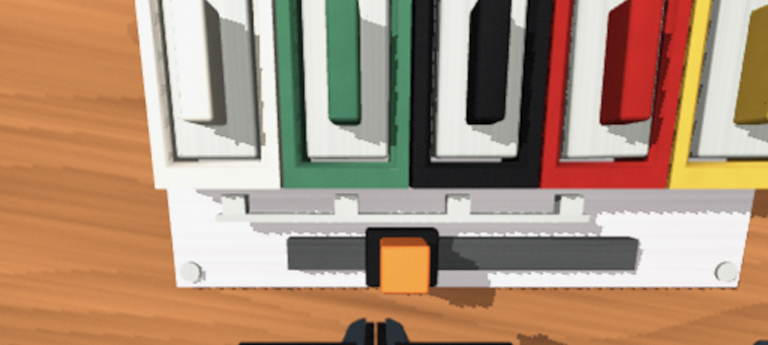

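The travel is 61.3 mm and ends at +35.5 mm from the plate centre, which matches a ±35 mm stroke that began part-way along. To rule out the fingers having hit something fixed, I push once more with the gripper turned 90° and slightly higher.

Run:
```python
from h import *
g=np.array([.4942,-.0304]); z=.055; yaw=PY
at=lambda s:(*(g+s*YH),z)
a=at(-.045); env.goto((a[0],a[1],.15),down(yaw)); env.move_linear(a,vel=.15); f0=env.state()["contact_force"]
for s in np.arange(-.034,-.006,.001):
    env.move_linear(at(s),vel=.05); st=env.state(); f=st["contact_force"]-f0; print(round(s,3),((st["eef_pos"][:2]-g)@YH*1000).round(1),(f[:2]@YH).round(1),end="; ")
    if np.linalg.norm(f)>45: break
env.move_linear(at(-.045),vel=.15); env.move_linear((a[0],a[1],.2),vel=.2)
env.goto((.45,-.04,.25),down(PY)); shot("l7"); c,im=load("l7"); x,y=proj(c,[(*g,.06)])[0].astype(int)
print(cv2.boundingRect(blob(im,(8,170,200),(20,255,255),(x-60,y-40,x+60,y+40))),env.state()["time"])
```

```text
-0.034 -33.6 -0.5; -0.033 -33.1 0.4; -0.032 -32.0 0.5; -0.031 -30.9 -0.3; -0.03 -29.9 -0.1; -0.029 -28.9 -0.9; -0.028 -28.0 -0.7; -0.027 -26.9 -0.5; -0.026 -25.9 0.6; -0.025 -24.9 -0.1; -0.024 -23.9 0.3; -0.023 -23.0 -0.5; -0.022 -22.2 -3.8; -0.021 -21.9 -12.0; -0.02 -21.6 -19.4; -0.019 -21.4 -28.4; -0.018 -21.1 -35.5; -0.017 -20.9 -45.1; (238, 124, 22, 23) 124.3333
```

The fingers reached 8 mm further this time and pressed on the grip itself, and the slide did not move, so it is at its end stop. I make a final check from a clear pose.

Run:
```python
from h import *
env.let_go(); env.goto((.50,-.30,.28),down(.13)); shot("e1"); env.goto((.15,-.5,.25),down(.25)); shot("e2","top"); shot("e3","scene")
c,im=load("g1"); 
cv2.imwrite("pics/e.png",cv2.resize(np.hstack([load("e1")[1],load("e2")[1]]),(800,300),interpolation=cv2.INTER_AREA)); print(env.state()["time"])
```

```text
128.4167
```

View pics/e.png

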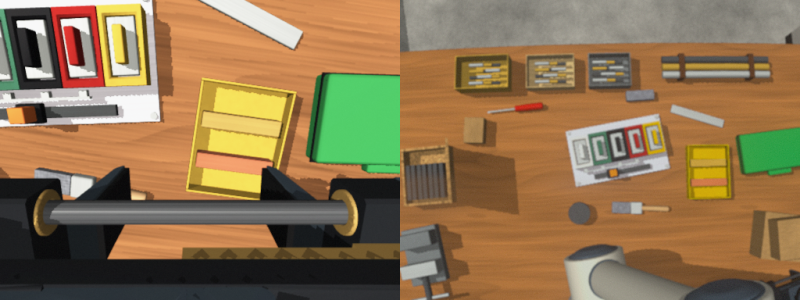

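Both bars lie flat in the tray at (240,122) and (233,160). All five inserts are in their nests, the lock is at the left, and the bystanders are where they were. I hand in the job.

```bash
python3 -c "
from station import env
print(env.close_job())"
```

```text
the job is handed in; nothing more can be done
None
```

I handed the job in at about 128 s, with no verdict returned: both bars lie in the tray, all five inserts are seated flush in their own colours, and the lock is against its left end stop (61.3 mm of measured travel from what looked like a part-way start, so the 62 mm mark is inferred, not measured).

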